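Complete the bottle carrier and hold it level

ROBOT

A 6-joint arm with a two-finger parallel gripper is mounted at the origin on the work surface. World frame = base frame: x ahead of the robot, y to its left, z up, the work surface at z = 0. Lengths are in m, angles in rad, forces in N, time in s.
With the tool pointing down it reaches from about 0.35 to 0.725 m from the base axis. Payload 4.3 kg.
Tool frame: the origin (TCP) lies midway between the tips of the shut fingers; the grasp point (between the pads) lies 19 mm behind it; z points along the fingers, y is the direction in which the jaws open and shut (so a half turn about z gives the same grasp; the last joint's range is limited). The gripper opens to 85 mm and grips with 20 to 120 N. Pads are 22 mm wide; open, the fingers measure 114 mm over their backs; the gripper's body (76 mm by 85 mm) begins 54 mm behind the grasp point. The pads swing forward as they close: fully open they stand 13 mm farther back than shut.
Start: joints at [0.995, 0.377, 0.081, 1.274, 0, 1.46], TCP at [0.258, 0.514, 0.231] pointing down, gripper open.
Joint ranges: [-2.72, 2.72], [-0.84, 1.66], [-1.02, 1.22], [-1.77, 2.12], [-1.37, 1.28], [-3.14, 3.14]. Speed limits (rad/s): [2.57, 2.57, 3.14, 3.14, 3.14, 3.14].

INTERFACE

Orientations are given as a 3x3 rotation matrix whose columns are the frame's x, y, z axes.
In Python, from workcell import observe, capture, get_calibration, finish_job, cut_out gives the robot as it stands. The module is installed in compiled form; this text tells all that it offers.
- The arm moves only by the tool jog_arm, never from a script. Its argument "commands" is a list of rows, each an object of numbers: "dx", "dy", "dz": the shift along the tool's x, y, z in cm; "spin": the turn about the tool's z in rad. A call has 1 to 10 rows; each row shifts and turns the commanded pose from where the row before left it, along the tool's axes as they then stand; what a row does not reach is not made up. A row lasts 1/8 s, in which the tool goes at most 62.5 mm and 10.7 degrees, less where a joint would pass 70% of its speed; a pose out of reach is approached as far as the arm can. A call is refused whole if a number of a shift passes 6.25 or a number of a turn 0.188, either way. A call with a gripper value outside its range is refused whole. "jaw" is the closure in counts, from 0 (fully open) to 255 (shut), set as the call begins (left out, the last holds). The fingers move at their own pace and stop on an object; the grip force is fixed at half the most. Time passes only in rows, so rows that do not move let the fingers close. It gives the time, the measured TCP pose, the force and the opening at its end, in the units of the state.
- observe(): the state, without advancing time (a new reading comes with each control period).
- capture(name): name is "side" or "top" or "wrist"; returns the picture (480x640x3 uint8, red, green, blue); there is no depth.
- get_calibration(name): a dict with "mtx" (3x3 intrinsics, pixels), "cam_to_world" (4x4, takes a point from camera to world coordinates). Camera axes: x right, y down, z forward; pixel columns grow to the right and rows downward; lengths in m; the calibration is good to about 2 mm. A picture is of the moment at which its call begins: read the wrist's pose just before it. get_calibration takes no time and is no camera call; for the wrist camera it gives the pose at the moment of the call.
- finish_job(): hands the job in, once; it reports no verdict.
Trained networks look in the newest picture that a camera, given by its name, has taken for a name from the list of things; names that differ only in an ending like _2 or _b are one class to them, and where a whole thing is asked for, a point or a joint stands for the part that bears it (a point fixed in the world has none). Each returns a list of dicts, best first, with "p" (0 to 1); they miss things now and then, are a little off and sometimes report something else, mostly with a low value. They report only what shows in the picture. A call takes as long as a camera call. They do not tell look-alikes from the thing itself.
- cut_out(camera, target): "region" (480x640 bool, what is visible of it) and "at" ([column, row] in pixels, amid what is visible of it).
The state is a dict: "clock": time; "q": joint angles; "qvel": joint speeds; "tau": joint torques, N m; "eef_pos": TCP position; "ee_rot": TCP orientation; "contact_force": force on the tool from outside, world axes, zero at the start; "ft_torque": the same for the moment, N m; "gripper_width": finger opening in m.
Only numpy, scipy, OpenCV 4.12 (cv2) and the standard library are available. Lean on these libraries where they do the work, as an engineer would, in place of code of your own. Each camera call takes 0.05 s, during which the arm holds its last target.

TASK

Take the small bottle from the black barcode reader and stand it upright in the middle of the empty pedestal on the two-bottle carrier, setting it down rather than dropping it, and let go of it. Then lift the carrier by its handle until it is about 12 cm above the bench and keep it there, still and level, with both bottles standing centred on their pedestals; finish while holding it in the air. Leave the tube rack, the specimen jar and the glove box where they are.

Things in the scene. Friction and masses are not known exactly. Their poses are not given: they have to be found in the camera images.
- carrier: Carrier, loose, about 0.34 kg, turned by any angle: white tray 206 (its x) by 110 mm (its y), 8 mm thick, flat on the bench, with two round pedestals on its x axis, 75 mm either side of the centre, 40 mm in diameter, flat rubber tops without rim 38 mm up, and a handle arch across its middle, 144 mm tall. Origin: centre of the underside, z up.
- handle (a point): Middle of the flat aluminium handle bar, 136 mm above the tray's underside; axes are the carrier's. The bar runs along the carrier's y, 14 mm wide (x), 16 mm high, 90 mm free between its two posts (14 x 8 mm). Grip it from above, fingers closing along the carrier's x; bottles on the pedestals reach 104 mm.
- seat_empty (a point): Centre of the top face of the empty pedestal, at x = +75 mm on the carrier, 38 mm above the tray's underside. Its axes are the carrier's. There is most room for a gripper here if the fingers close along the carrier's y axis.
- seat_taken (a point): Centre of the top face of the other pedestal, at x = -75 mm on the carrier, 38 mm up, on which the other bottle already stands. Its axes are the carrier's.
- bottle: The bottle to move: white plastic with a grey cap, round, body 32 mm in diameter and 44 mm high, then a shoulder and a 25 mm cap, 66 mm tall in all, about 60 g. Stands on the reader at the start. Origin: centre of its underside, z up.
- seated_bottle: A bottle of the same kind that already stands on one pedestal of the carrier. Loose, only standing there by its weight. Origin: centre of its underside, z up.
- reader: The barcode reader: a fixed flat black block 100 x 100 mm, 30 mm high, with a dark window on top. Origin: centre of its underside.
- tube_rack: Bystander: white rack with five capped tubes, 50 x 150 mm, 90 mm tall, loose. Origin: centre of its underside.
- specimen_jar: Bystander: white jar with lid, 58 mm in diameter, 62 mm tall, loose. Origin: centre of its underside.
- glove_box: Bystander: cardboard box 120 x 220 mm, 70 mm tall, loose. Origin: centre of its underside.
Mind the look-alikes: they are no part of the job. What is shaped like the reader but brown or yellow is not meant.

How it is judged:
By the outcome, as a careful person would: the job done as asked, in the order asked, and still so for the second after the job is handed in, while the arm keeps its last pose, push and grip.
It also fails if it takes over 51 s, if anything falls off the work surface, if the arm or the gripper's body presses on something with over 40 N, if the wrist force passes 120 N, or if a joint passes its speed limit or range.

## Working session

There is one attempt and no reset: what is moved stays moved. The work goes in short steps, Python scripts to look and compute and a tool call to move; the robot and the scene stay as the last step left them, time stands still between calls to the robot, and variables do not carry over. Pictures are saved under pics/ and viewed, and the job is handed in when it is done.

Besides the shell and the picture viewer there is one more tool, called after "Request:" as name([rows], argument=value, ...), one row to a line, values as JSON. jog_arm: Moves the arm, as the interface text tells. Its arguments: {"type":"object","properties":{"commands":{"type":"array","items":{"type":"object","properties":{"dx":{"type":"number"},"dy":{"type":"number"},"dz":{"type":"number"},"spin":{"type":"number"}}}},"jaw":{"type":"number"}},"required":["commands"]}

```bash
mkdir -p pics
cat > h.py <<'E'
import numpy as np, cv2
from workcell import observe, capture, get_calibration, finish_job, cut_out
def save(img,n): cv2.imwrite('pics/'+n,cv2.cvtColor(img,cv2.COLOR_RGB2BGR))
def ray(cal,uv,z):
    K=np.array(cal['mtx']);T=np.array(cal['cam_to_world'])
    d=T[:3,:3]@np.linalg.solve(K,[uv[0],uv[1],1.]);o=T[:3,3]
    return o+d*(z-o[2])/d[2]
def proj(cal,p):
    K=np.array(cal['mtx']);T=np.array(cal['cam_to_world'])
    c=T[:3,:3].T@(np.asarray(p,float)-T[:3,3]);q=K@c
    return q[:2]/q[2]
E
python3 - <<'E'
from h import *
s=observe();print(s['clock'],s['eef_pos'],np.round(s['ee_rot'],3),s['gripper_width'],s['contact_force'])
for n in ['top','side','wrist']:
    save(capture(n),n+'0.png');c=get_calibration(n);print(n,np.round(c['mtx'],1).tolist(),np.round(c['cam_to_world'],3).tolist())
E
```

```text
0.0 [0.25787031 0.51319742 0.23034301] [[-0.893  0.449 -0.001]
 [ 0.449  0.893 -0.002]
 [ 0.    -0.002 -1.   ]] 0.08527852053883533 [ 0.69676935 -0.09321556  0.06197241]
top [[556.7, 0.0, 317.7], [0.0, 556.7, 245.6], [0.0, 0.0, 1.0]] [[0.026, -0.989, 0.146, 0.351], [-1.0, -0.028, -0.011, -0.025], [0.015, -0.145, -0.989, 1.525], [0.0, 0.0, 0.0, 1.0]]
side [[541.9, 0.0, 315.4], [0.0, 541.9, 248.0], [0.0, 0.0, 1.0]] [[0.988, -0.075, 0.134, 0.432], [-0.152, -0.602, 0.783, -0.947], [0.022, -0.795, -0.607, 0.823], [0.0, 0.0, 0.0, 1.0]]
wrist [[347.2, 0.0, 320.3], [0.0, 347.2, 241.7], [0.0, 0.0, 1.0]] [[0.45, 0.859, 0.243, 0.196], [0.893, -0.432, -0.125, 0.545], [-0.003, 0.274, -0.962, 0.375], [0.0, 0.0, 0.0, 1.0]]
```

View pics/top0.png

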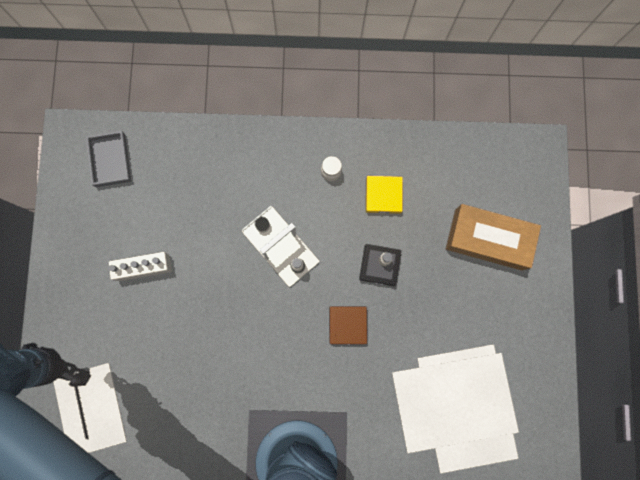

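View pics/side0.png

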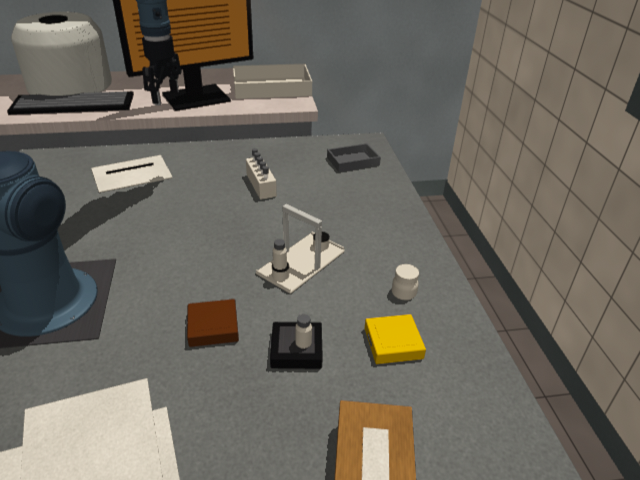

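View pics/wrist0.png

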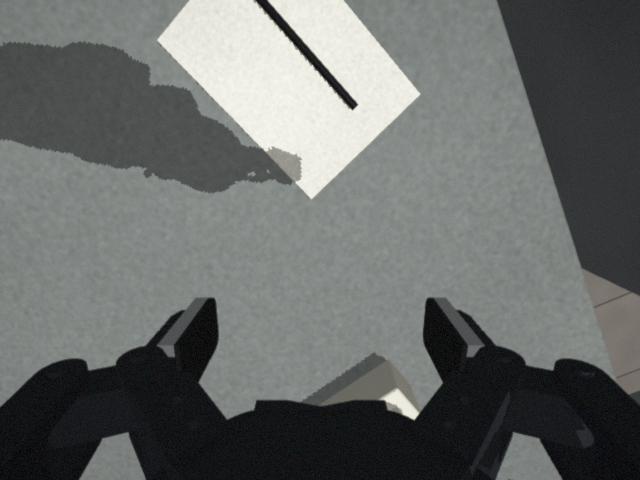

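The black reader is at top (381,264) and side (297,345) with the bottle on it at top (386,258). The brown block at top (348,326) and the yellow one at top (384,195) are look-alikes, because the task asks for black. The carrier is at top (281,245). Its empty black pedestal is at (263,224) and the seated bottle is at (298,265).

Run:
```python
from h import *
for n in ['top','side']:
    c=get_calibration(n); img=capture(n); ov=img.copy()
    for t in ['bottle','carrier','reader']:
        for i,d in enumerate(cut_out(n,t)):
            r=d['region'];ys,xs=np.nonzero(r)
            print(n,t,round(d['p'],2),np.round(d['at'],1),'n',r.sum(),'cent',xs.mean().round(1),ys.mean().round(1),'bb',xs.min(),xs.max(),ys.min(),ys.max())
            if d['p']>.4:
                np.save(f'{n}_{t}_{i}.npy',r)
                if t in('bottle','carrier'):
                    cs,_=cv2.findContours(r.astype(np.uint8),cv2.RETR_EXTERNAL,cv2.CHAIN_APPROX_NONE)
    if n=='top': a=cv2.resize(img[195:295,230:410],None,fx=4.4,fy=4.4,interpolation=cv2.INTER_CUBIC); save(a,'topcrop.png')
    else: a=cv2.resize(img[200:375,240:430],None,fx=3.3,fy=3.3,interpolation=cv2.INTER_CUBIC); save(a,'sidecrop.png')
print(observe()['clock'])
```

```text
top bottle 0.42 [387.  258.4] n 132 cent 384.7 258.8 bb 379 391 252 265
top carrier 0.57 [280.3 245.5] n 2840 cent 279.4 244.7 bb 243 318 207 285
top reader 0.82 [347.9 324.8] n 1486 cent 347.6 324.6 bb 328 367 305 344
top reader 0.7 [386.7 192.5] n 1400 cent 383.7 194.5 bb 365 402 176 213
top reader 0.69 [374.2 265.6] n 1342 cent 379.4 265.0 bb 359 400 243 285
side bottle 0.84 [301.  332.7] n 476 cent 303.4 331.9 bb 296 311 315 348
side carrier 0.16 [262.1 176.3] n 929 cent 260.8 176.8 bb 247 276 149 199
side reader 0.88 [213.3 322. ] n 2112 cent 211.7 323.3 bb 187 238 300 346
side reader 0.67 [293.8 349.7] n 1982 cent 294.7 347.5 bb 270 322 321 369
side reader 0.67 [394.1 339.9] n 2403 cent 394.2 339.1 bb 364 425 314 364
0.55
```

View pics/topcrop.png

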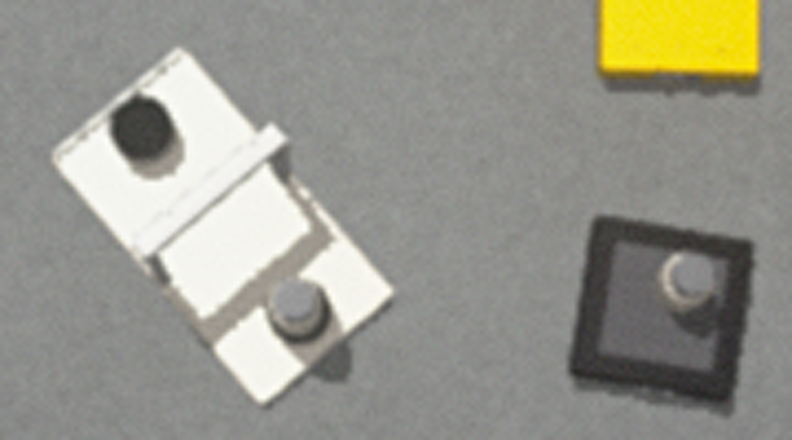

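View pics/sidecrop.png

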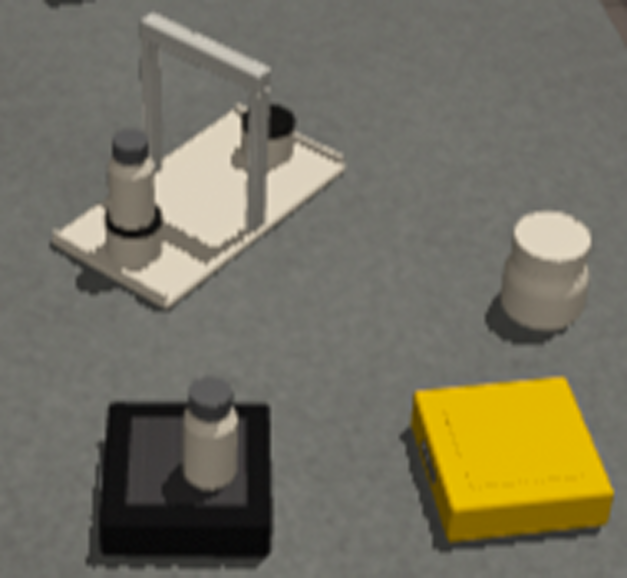

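The crops confirm the bottle on the black reader at top (387,258). The empty pedestal is the black disc at top (262.5,224). Next I compute positions.

Run:
```python
from h import *
c=get_calibration('top');s=get_calibration('side')
f=lambda x,y:((x+.5)/4.4-.5+230,(y+.5)/4.4-.5+195)
g=lambda x,y:((x+.5)/3.3-.5+240,(y+.5)/3.3-.5+200)
P=[ray(c,f(*p),.008) for p in [(52,158),(182,47),(395,293),(265,405)]]
P=np.array(P);print(P.round(4)); ctr=P.mean(0);print('carrier c',ctr)
ax=(P[0]+P[1]-P[2]-P[3])/2;print('len',np.linalg.norm(ax),np.arctan2(ax[1],ax[0]))
print('seat empty top',ray(c,f(143,127),.038),'side',ray(s,g(269,121),.038))
print('handle top',ray(c,f(213,187),.144),'side',ray(s,g(207,50),.144))
print('seatedbottle cap top',ray(c,f(297,299),.104),'side',ray(s,g(130,140),.104))
print('bottle cap top',ray(c,f(691,275),.096),'side',ray(s,g(211,390),.096))
```

```text
[[ 0.6104  0.1704  0.008 ]
 [ 0.6839  0.0917  0.008 ]
 [ 0.5312 -0.047   0.008 ]
 [ 0.4592  0.0317  0.008 ]]
carrier c [0.57117041 0.06171855 0.008     ]
len 0.20573762800876425 0.7398218609831906
seat empty top [0.62625405 0.11147847 0.038     ] side [0.62655441 0.11172819 0.038     ]
handle top [0.57298937 0.0604546  0.144     ] side [0.5715185  0.05474273 0.144     ]
seatedbottle cap top [0.51465631 0.01153398 0.104     ] side [0.51408019 0.01283784 0.104     ]
bottle cap top [ 0.5363126  -0.21974827  0.096     ] side [ 0.53713522 -0.22039336  0.096     ]
```

Request:
jog_arm([
  {"dx":-4.2,"dy":-3.0,"dz":-0.8},
  {"dx":-4.2,"dy":-3.0,"dz":-0.8},
  {"dx":-4.2,"dy":-3.0,"dz":-0.8},
  {"dx":-4.2,"dy":-3.0,"dz":-0.8},
  {"dx":-4.2,"dy":-3.0,"dz":-0.8},
  {"dx":-4.2,"dy":-3.0,"dz":-0.8},
  {"dx":-4.2,"dy":-3.0,"dz":-0.8},
  {"dx":-4.2,"dy":-3.0,"dz":-0.8},
  {"dx":-4.2,"dy":-3.0,"dz":-0.8},
  {"dx":-4.2,"dy":-3.0,"dz":-0.8},
])

```text
invalid input at $.commands[0]: expected keys dx, dy, dz, spin
```

Request:
jog_arm([
  {"spin":-0.18},
  {"spin":-0.18},
  {"spin":-0.18},
  {"spin":-0.18},
  {"spin":-0.18},
  {"spin":-0.18},
  {"spin":-0.12},
  {},
])

```text
invalid input at $.commands[0]: expected keys dx, dy, dz, spin
```

Run:
```python
from h import *
s=observe();print(s['clock'],s['eef_pos'],np.round(s['ee_rot'],3).tolist(),s['q'].round(2) if hasattr(s['q'],'round') else s['q'])
c=get_calibration('wrist');np.savez('w1.npz',mtx=c['mtx'],cam_to_world=c['cam_to_world']);save(capture('wrist'),'wrist1.png')
```

```text
0.55 [0.25826969 0.51375666 0.23130346] [[-0.893, 0.449, 0.0], [0.449, 0.893, 0.0], [-0.0, 0.0, -1.0]] [ 0.99  0.38  0.08  1.27 -0.    1.46]
```

View pics/wrist1.png

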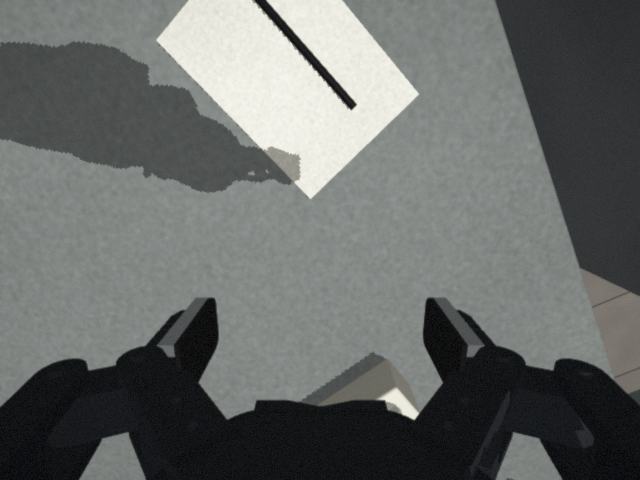

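Request:
jog_arm([
  {"dx":-5.0,"dy":-1.9,"dz":-0.8,"spin":0},
  {"dx":-5.0,"dy":-1.9,"dz":-0.8,"spin":0},
  {"dx":-5.0,"dy":-1.9,"dz":-0.8,"spin":0},
  {"dx":-5.0,"dy":-1.9,"dz":-0.8,"spin":0},
  {"dx":-5.0,"dy":-1.9,"dz":-0.8,"spin":0},
  {"dx":-5.0,"dy":-1.9,"dz":-0.8,"spin":0},
  {"dx":-5.0,"dy":-1.9,"dz":-0.8,"spin":0},
  {"dx":-5.0,"dy":-1.9,"dz":-0.8,"spin":0},
  {"dx":-5.0,"dy":-1.9,"dz":-0.8,"spin":0},
  {"dx":-5.0,"dy":-1.9,"dz":-0.8,"spin":0},
])

```text
clock: 1.85
eef_pos: [0.6207, 0.118, 0.3118]
ee_rot: [[-0.893, 0.449, 0.001], [0.449, 0.893, 0.0], [-0.0, 0.001, -1.0]]
contact_force: [0.9, 0.8, 0.5]
gripper_width: 0.0852
```

Request:
jog_arm([
  {"dx":0,"dy":0,"dz":0,"spin":-0.18},
  {"dx":0,"dy":0,"dz":0,"spin":-0.18},
  {"dx":0,"dy":0,"dz":0,"spin":-0.18},
  {"dx":0,"dy":0,"dz":0,"spin":-0.18},
  {"dx":0,"dy":0,"dz":0,"spin":-0.18},
  {"dx":0,"dy":0,"dz":0,"spin":-0.18},
  {"dx":0,"dy":0,"dz":0,"spin":-0.12},
  {"dx":0,"dy":0,"dz":0,"spin":0},
])

```text
clock: 2.85
eef_pos: [0.6197, 0.1194, 0.3113]
ee_rot: [[-0.743, -0.669, 0.0], [-0.669, 0.743, 0.0], [-0.0, 0.0, -1.0]]
contact_force: [-0.8, -0.5, -0.4]
gripper_width: 0.0852
```

Run:
```python
from h import *
s=observe();print(s['clock'],s['eef_pos'],np.round(s['ee_rot'],3).tolist(),s['q'].round(2) if hasattr(s['q'],'round') else s['q'])
c=get_calibration('wrist');np.savez('w1.npz',mtx=c['mtx'],cam_to_world=c['cam_to_world']);save(capture('wrist'),'wrist2.png')
```

```text
2.85 [0.61965978 0.11944459 0.31130608] [[-0.743, -0.669, 0.0], [-0.669, 0.743, 0.0], [-0.0, 0.0, -1.0]] [ 0.09  0.51  0.49  1.55  0.   -0.64]
```

View pics/wrist2.png

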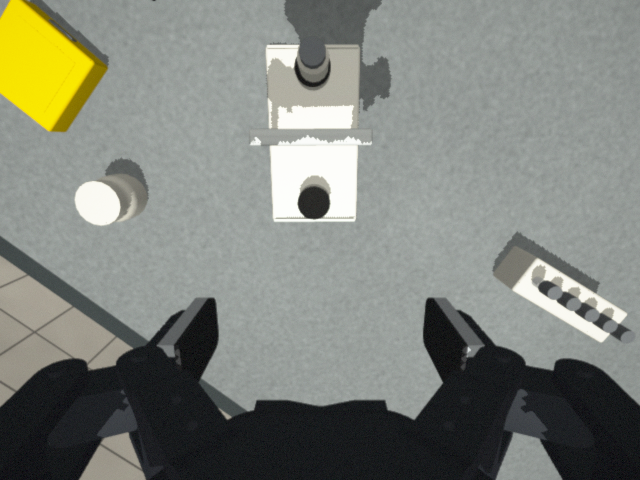

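The wrist view shows the carrier nearly square to the image. The empty black pedestal is at (314,202), the handle bar at about (311,137) and the seated bottle at (313,60). I'll refine the carrier pose from this picture.

Run:
```python
from h import *
img=cv2.cvtColor(cv2.imread('pics/wrist2.png'),cv2.COLOR_BGR2RGB)
a=cv2.resize(img[30:235,230:400],None,fx=2.9,fy=2.9,interpolation=cv2.INTER_CUBIC);save(a,'w2crop.png')
c=dict(np.load('w1.npz'))
for r in range(150,215,8):
    row=img[r].astype(int).sum(1); d=np.diff(row[250:380]); print(r,'L',250+np.argmax(d[:60])+.5,'R',250+70+np.argmin(d[70:])+.5)
g=img.sum(2); m=(g<150); m[:185]=0;m[222:]=0;m[:,:290]=0;m[:,340:]=0
ys,xs=np.nonzero(m);print('ped',xs.mean(),ys.mean(),m.sum(),xs.min(),xs.max(),ys.min(),ys.max(),ray(c,(xs.mean(),ys.mean()),.038))
for p in [(.6264,.1123,.038),(.571,.0617,.144),(.5152,.0115,.104)]: print(proj(c,p))
```

```text
150 L 269.5 R 357.5
158 L 270.5 R 356.5
166 L 270.5 R 356.5
174 L 270.5 R 356.5
182 L 271.5 R 356.5
190 L 271.5 R 356.5
198 L 271.5 R 356.5
206 L 272.5 R 355.5
214 L 272.5 R 355.5
ped 313.35714285714283 202.44917582417582 728 299 328 187 217 [0.62481721 0.11299833 0.038     ]
[312.05966124 203.03132328]
[307.89240298 136.89022166]
[308.5411281   51.65445697]
```

View pics/w2crop.png

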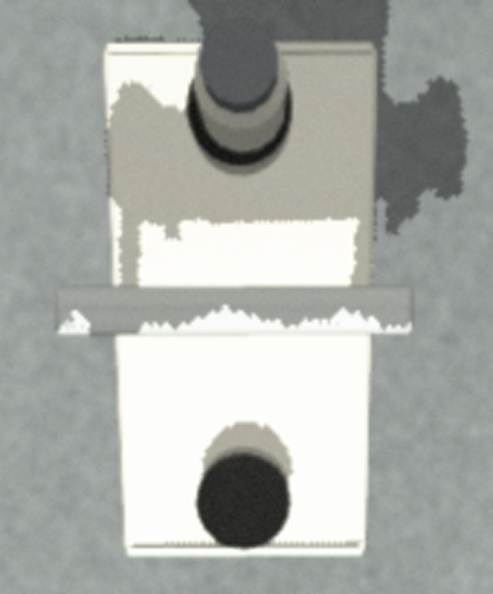

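Request:
jog_arm([
  {"dx":3.6,"dy":-2.46,"dz":1.4,"spin":0},
  {"dx":3.6,"dy":-2.46,"dz":1.4,"spin":0},
  {"dx":3.6,"dy":-2.46,"dz":1.4,"spin":0},
  {"dx":3.6,"dy":-2.46,"dz":1.4,"spin":0},
  {"dx":3.6,"dy":-2.46,"dz":1.4,"spin":0},
  {"dx":3.6,"dy":-2.46,"dz":1.4,"spin":0},
  {"dx":3.6,"dy":-2.46,"dz":1.4,"spin":0},
  {"dx":3.6,"dy":-2.46,"dz":1.4,"spin":0},
  {"dx":0,"dy":0,"dz":0,"spin":0},
  {"dx":0,"dy":0,"dz":0,"spin":0},
])

```text
clock: 4.15
eef_pos: [0.5378, -0.2193, 0.1995]
ee_rot: [[-0.743, -0.669, 0.0], [-0.669, 0.743, 0.001], [-0.001, 0.0, -1.0]]
contact_force: [-0.2, 0.4, 0.3]
gripper_width: 0.0852
```

Run:
```python
from h import *
s=observe();print(s['clock'],s['eef_pos'],np.round(s['ee_rot'],3).tolist(),s['q'].round(2))
c=get_calibration('wrist');np.savez('w2.npz',mtx=c['mtx'],cam_to_world=c['cam_to_world']);save(capture('wrist'),'wrist3.png')
T=np.array(c['cam_to_world']);print('cam in tool',(np.array(s['ee_rot']).T@(T[:3,3]-s['eef_pos'])).round(4),(np.array(s['ee_rot']).T@T[:3,:3]).round(4).tolist())
for d in cut_out('wrist','bottle'):
    ys,xs=np.nonzero(d['region']);print(d['p'],d['at'],xs.min(),xs.max(),ys.min(),ys.max())
print(proj(c,(.5367,-.22,.096)),proj(c,(.5367,-.22,.03)))
```

```text
4.15 [ 0.53781086 -0.21931585  0.1994814 ] [[-0.743, -0.669, 0.0], [-0.669, 0.743, 0.001], [-0.001, 0.0, -1.0]] [-0.5   0.4   0.03  1.2   0.   -1.23]
cam in tool [ 0.0696  0.0005 -0.1445] [[-0.0011, -0.962, -0.273], [1.0, -0.0009, -0.0006], [0.0003, -0.273, 0.962]]
0.69 [318.8, 227.0] 300 339 202 253
0.5 [515.5, 334.2] 436 547 314 479
[320.20055926 239.00029286] [320.23084813 219.98544632]
```

View pics/wrist3.png

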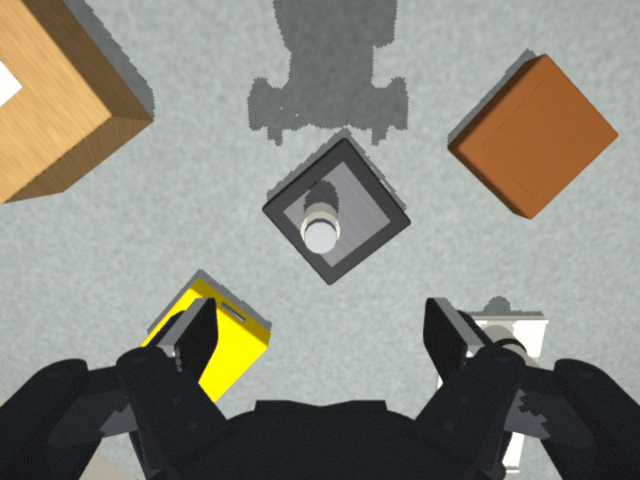

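The bottle's cap is at wrist (320,236), centred between the fingers and about 2 mm toward tool +x. I'm descending on it.

Request:
jog_arm([
  {"dx":0.2,"dy":0,"dz":1.5,"spin":0},
  {"dx":0,"dy":0,"dz":3,"spin":0},
  {"dx":0,"dy":0,"dz":3,"spin":0},
  {"dx":0,"dy":0,"dz":3,"spin":0},
  {"dx":0,"dy":0,"dz":2.5,"spin":0},
  {"dx":0,"dy":0,"dz":2,"spin":0},
  {"dx":0,"dy":0,"dz":1.3,"spin":0},
  {"dx":0,"dy":0,"dz":0,"spin":0},
])

```text
clock: 5.25
eef_pos: [0.5353, -0.22, 0.0351]
ee_rot: [[-0.742, -0.67, -0.002], [-0.67, 0.742, 0.001], [0.001, 0.002, -1.0]]
contact_force: [-0.3, 0.6, 0.2]
gripper_width: 0.0852
```

Run:
```python
from h import *
s=observe();print(s['clock'],s['eef_pos'],s['contact_force'])
save(capture('wrist'),'wrist4.png')
im=capture('side');save(cv2.resize(im[260:390,230:370],None,fx=4,fy=4,interpolation=cv2.INTER_CUBIC),'side4.png')
```

```text
5.25 [ 0.53530367 -0.21999213  0.03507223] [-0.31645313  0.57613872  0.22205062]
```

View pics/wrist4.png

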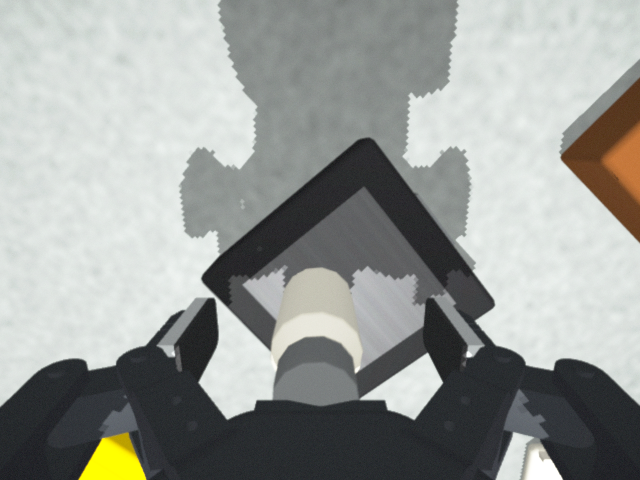

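View pics/side4.png

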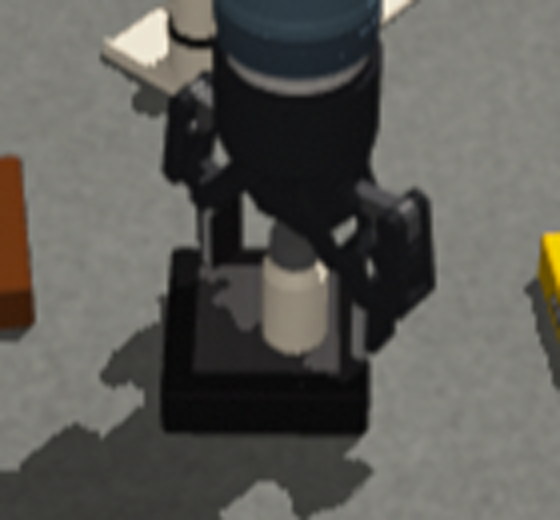

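Request:
jog_arm([
  {"dx":0,"dy":0,"dz":0,"spin":0},
  {"dx":0,"dy":0,"dz":0,"spin":0},
  {"dx":0,"dy":0,"dz":0,"spin":0},
  {"dx":0,"dy":0,"dz":0,"spin":0},
  {"dx":0,"dy":0,"dz":0,"spin":0},
  {"dx":0,"dy":0,"dz":0,"spin":0},
  {"dx":0,"dy":0,"dz":0,"spin":0},
  {"dx":0,"dy":0,"dz":0,"spin":0},
], jaw=255)

```text
clock: 6.35
eef_pos: [0.5367, -0.2212, 0.0369]
ee_rot: [[-0.742, -0.67, 0.001], [-0.67, 0.742, -0.0], [-0.0, -0.001, -1.0]]
contact_force: [-0.9, 0.7, 6.3]
gripper_width: 0.0306
```

Request:
jog_arm([
  {"dx":0,"dy":0,"dz":-0.5,"spin":0},
  {"dx":0,"dy":0,"dz":-1.0,"spin":0},
  {"dx":0,"dy":0,"dz":-2.0,"spin":0},
  {"dx":0,"dy":0,"dz":-3.0,"spin":0},
  {"dx":0,"dy":0,"dz":-3.0,"spin":0},
  {"dx":0,"dy":0,"dz":-3.0,"spin":0},
  {"dx":0,"dy":0,"dz":-3.0,"spin":0},
  {"dx":0,"dy":0,"dz":-2.0,"spin":0},
  {"dx":0,"dy":0,"dz":0,"spin":0},
])

```text
clock: 7.48
eef_pos: [0.5374, -0.2215, 0.2134]
ee_rot: [[-0.742, -0.67, 0.004], [-0.67, 0.742, -0.002], [-0.001, -0.004, -1.0]]
contact_force: [0.1, 0.7, -1.6]
gripper_width: 0.0307
```

Run:
```python
from h import *
s=observe();print(s['clock'],s['eef_pos'],s['gripper_width'],np.round(s['ee_rot'],3).tolist(),s['contact_force'])
c=get_calibration('wrist');save(capture('wrist'),'wrist5.png')
T=np.array(c['cam_to_world']);print('cam in tool',(np.array(s['ee_rot']).T@(T[:3,3]-s['eef_pos'])).round(4))
im=capture('side');save(cv2.resize(im[160:330,230:400],None,fx=3.4,fy=3.4,interpolation=cv2.INTER_CUBIC),'side5.png')
```

```text
7.475 [ 0.53735889 -0.22153674  0.21338361] 0.03067160952328899 [[-0.742, -0.67, 0.004], [-0.67, 0.742, -0.002], [-0.001, -0.004, -1.0]] [ 0.09338942  0.65585275 -1.60627255]
cam in tool [ 0.0696  0.0004 -0.1445]
```

View pics/wrist5.png

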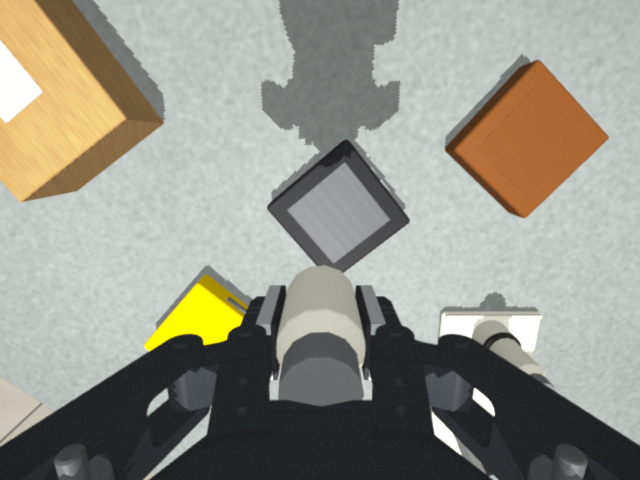

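View pics/side5.png

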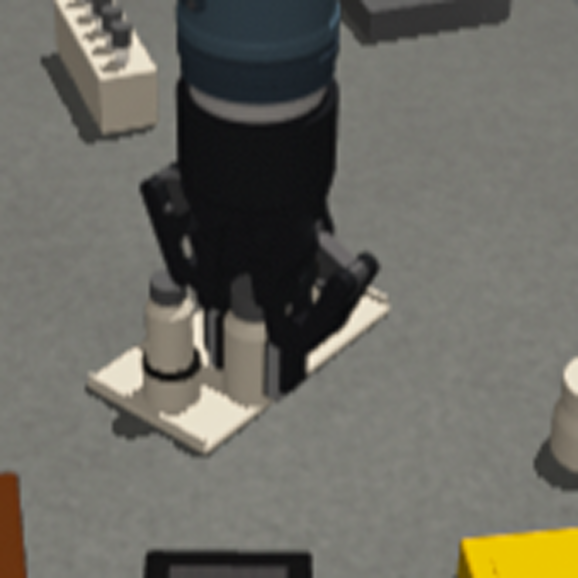

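The bottle is held (opening 30.7 mm), upright and centred between the pads at wrist column 320. The reader is now empty at (338,205). I'm carrying the bottle above the empty pedestal.

Request:
jog_arm([
  {"dx":-1.6,"dy":1.05,"dz":0,"spin":0},
  {"dx":-3.2,"dy":2.1,"dz":0,"spin":0},
  {"dx":-3.2,"dy":2.1,"dz":0,"spin":0},
  {"dx":-3.2,"dy":2.1,"dz":0,"spin":0},
  {"dx":-3.2,"dy":2.1,"dz":0,"spin":0},
  {"dx":-3.2,"dy":2.1,"dz":0,"spin":0},
  {"dx":-3.2,"dy":2.1,"dz":0,"spin":0},
  {"dx":-3.2,"dy":2.1,"dz":0,"spin":0},
  {"dx":-3.2,"dy":2.1,"dz":0,"spin":0},
  {"dx":-1.6,"dy":1.05,"dz":0,"spin":0},
])

```text
clock: 8.82
eef_pos: [0.6226, 0.1152, 0.21]
ee_rot: [[-0.741, -0.672, -0.002], [-0.672, 0.741, 0.0], [0.001, 0.002, -1.0]]
contact_force: [0.5, 0.0, -0.7]
gripper_width: 0.0306
```

Request:
jog_arm([
  {"dx":0,"dy":0,"dz":1.5,"spin":0},
  {"dx":0,"dy":0,"dz":2.5,"spin":0},
  {"dx":0,"dy":0,"dz":2.5,"spin":0},
  {"dx":0,"dy":0,"dz":2.5,"spin":0},
  {"dx":0,"dy":0,"dz":2.0,"spin":0},
  {"dx":0,"dy":0,"dz":1.0,"spin":0},
  {"dx":0,"dy":0,"dz":0,"spin":0},
  {"dx":0,"dy":0,"dz":0,"spin":0},
])

```text
clock: 9.82
eef_pos: [0.624, 0.112, 0.0921]
ee_rot: [[-0.743, -0.67, 0.001], [-0.67, 0.743, 0.0], [-0.001, -0.001, -1.0]]
contact_force: [0.4, -0.6, -0.2]
gripper_width: 0.0306
```

Run:
```python
from h import *
s=observe();print(s['clock'],s['eef_pos'],s['gripper_width'],np.round(s['ee_rot'],3).tolist(),s['contact_force'])
c=get_calibration('wrist');np.savez('w6.npz',mtx=c['mtx'],cam_to_world=c['cam_to_world']);save(capture('wrist'),'wrist6.png')
im=capture('side');save(cv2.resize(im[180:300,250:370],None,fx=5,fy=5,interpolation=cv2.INTER_CUBIC),'side6.png')
```

```text
9.825 [0.6239539  0.11200958 0.09210035] 0.03057108228605223 [[-0.743, -0.67, 0.001], [-0.67, 0.743, 0.0], [-0.001, -0.001, -1.0]] [ 0.36284976 -0.64397392 -0.17227546]
```

View pics/wrist6.png

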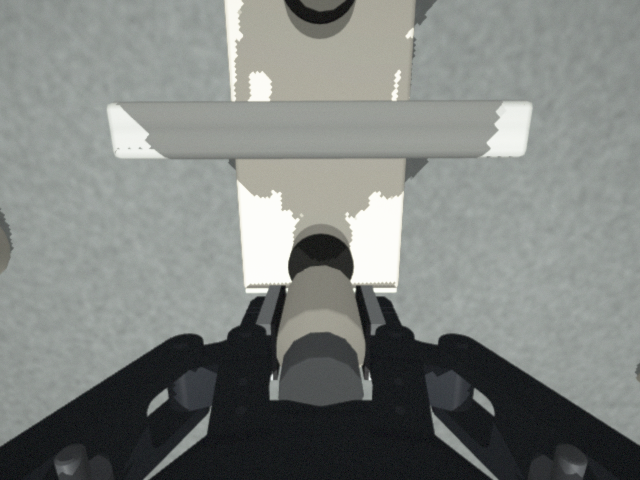

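View pics/side6.png

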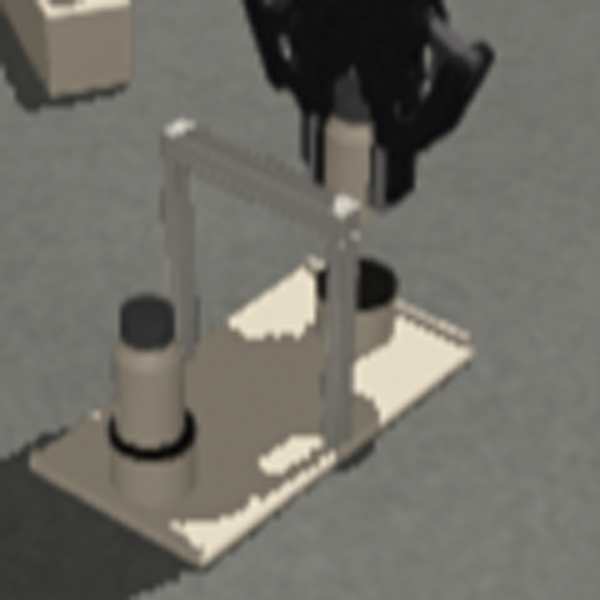

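Seen from the wrist, the bottle (col 321), pedestal (col 320.7) and handle (col 320) line up. Along tool x they agree within about 0.5 mm. I'm lowering slowly.

Request:
jog_arm([
  {"dx":0,"dy":0,"dz":1,"spin":0},
  {"dx":0,"dy":0,"dz":1.2,"spin":0},
  {"dx":0,"dy":0,"dz":1,"spin":0},
  {"dx":0,"dy":0,"dz":0.6,"spin":0},
  {"dx":0,"dy":0,"dz":0.3,"spin":0},
  {"dx":0,"dy":0,"dz":0.1,"spin":0},
  {"dx":0,"dy":0,"dz":0,"spin":0},
  {"dx":0,"dy":0,"dz":0,"spin":0},
])

```text
clock: 10.92
eef_pos: [0.6237, 0.1123, 0.0497]
ee_rot: [[-0.742, -0.67, 0.001], [-0.67, 0.742, 0.0], [-0.001, -0.0, -1.0]]
contact_force: [0.1, 0.1, -1.4]
gripper_width: 0.0308
```

Request:
jog_arm([
  {"dx":0,"dy":0,"dz":0.1,"spin":0},
  {"dx":0,"dy":0,"dz":0.1,"spin":0},
  {"dx":0,"dy":0,"dz":0,"spin":0},
])

```text
clock: 11.3
eef_pos: [0.6233, 0.1123, 0.0472]
ee_rot: [[-0.742, -0.67, -0.0], [-0.67, 0.742, 0.0], [0.0, 0.0, -1.0]]
contact_force: [-0.3, 0.5, -0.8]
gripper_width: 0.0305
```

Request:
jog_arm([
  {"dx":0,"dy":0,"dz":0.1,"spin":0},
  {"dx":0,"dy":0,"dz":0,"spin":0},
])

```text
clock: 11.55
eef_pos: [0.6233, 0.1123, 0.0462]
ee_rot: [[-0.742, -0.67, -0.0], [-0.67, 0.742, 0.0], [0.0, 0.0, -1.0]]
contact_force: [-0.5, 0.4, -0.1]
gripper_width: 0.0305
```

Request:
jog_arm([
  {"dx":0,"dy":0,"dz":0.1,"spin":0},
  {"dx":0,"dy":0,"dz":0,"spin":0},
])

```text
clock: 11.8
eef_pos: [0.6233, 0.1123, 0.0452]
ee_rot: [[-0.742, -0.67, -0.0], [-0.67, 0.742, 0.0], [0.0, 0.0, -1.0]]
contact_force: [0.1, -0.9, -0.8]
gripper_width: 0.0304
```

Run:
```python
from h import *
s=observe();print(s['clock'],s['eef_pos'],s['contact_force'])
save(capture('wrist'),'wrist7.png')
im=capture('side');save(cv2.resize(im[180:300,250:370],None,fx=5,fy=5,interpolation=cv2.INTER_CUBIC),'side7.png')
```

```text
11.8 [0.62332904 0.11229373 0.04519706] [ 0.10849442 -0.88405512 -0.75603115]
```

View pics/wrist7.png

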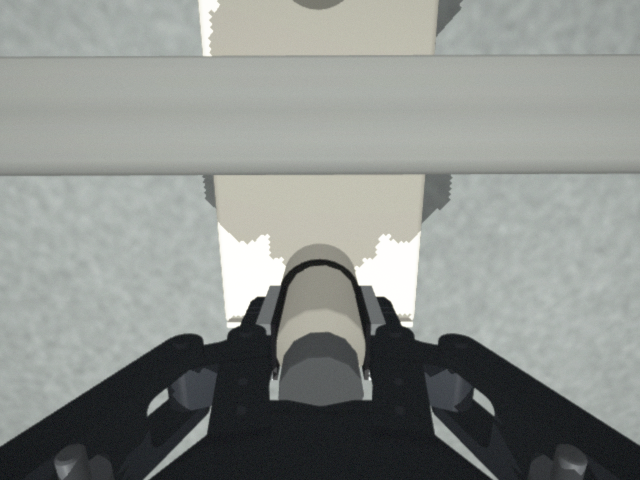

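View pics/side7.png

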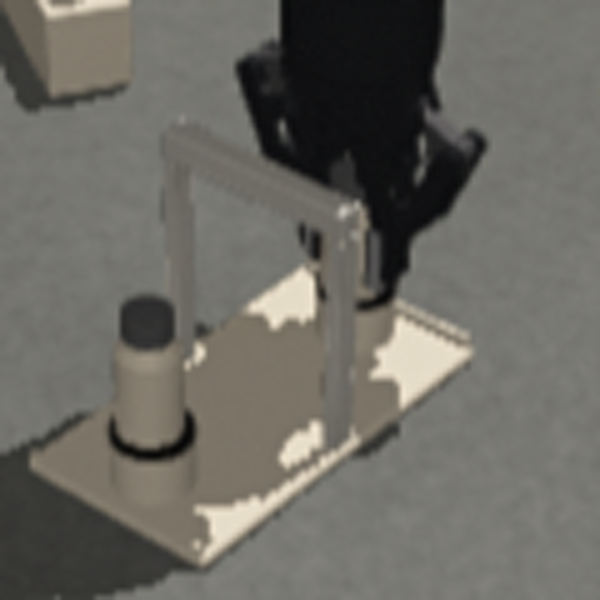

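The bottle is just above the pedestal. An even black rim shows around its base (rows 258–266, 8 px, about 4 mm, as expected when centred). I'm going down the last bit until I feel contact.

Request:
jog_arm([
  {"dx":0,"dy":0,"dz":0.05,"spin":0},
  {"dx":0,"dy":0,"dz":0,"spin":0},
])

```text
clock: 12.15
eef_pos: [0.6235, 0.1123, 0.045]
ee_rot: [[-0.742, -0.67, 0.0], [-0.67, 0.742, 0.0], [-0.0, -0.0, -1.0]]
contact_force: [0.4, 0.2, 0.6]
gripper_width: 0.0305
```

Request:
jog_arm([
  {"dx":0,"dy":0,"dz":0.05,"spin":0},
  {"dx":0,"dy":0,"dz":0,"spin":0},
])

```text
clock: 12.4
eef_pos: [0.6235, 0.1123, 0.045]
ee_rot: [[-0.742, -0.67, 0.001], [-0.67, 0.742, 0.0], [-0.0, -0.0, -1.0]]
contact_force: [-2.4, -0.6, 5.6]
gripper_width: 0.0308
```

Request:
jog_arm([
  {"dx":0,"dy":0,"dz":0.05,"spin":0},
  {"dx":0,"dy":0,"dz":0,"spin":0},
])

```text
clock: 12.65
eef_pos: [0.6235, 0.1123, 0.0449]
ee_rot: [[-0.742, -0.67, 0.001], [-0.67, 0.742, 0.0], [-0.001, -0.0, -1.0]]
contact_force: [-2.6, 0.0, 8.4]
gripper_width: 0.0304
```

Request:
jog_arm([
  {"dx":0,"dy":0,"dz":0,"spin":0},
  {"dx":0,"dy":0,"dz":0,"spin":0},
  {"dx":0,"dy":0,"dz":0,"spin":0},
  {"dx":0,"dy":0,"dz":0,"spin":0},
  {"dx":0,"dy":0,"dz":0,"spin":0},
  {"dx":0,"dy":0,"dz":0,"spin":0},
  {"dx":0,"dy":0,"dz":0,"spin":0},
], jaw=20)

```text
clock: 13.52
eef_pos: [0.6234, 0.1123, 0.0438]
ee_rot: [[-0.742, -0.67, 0.0], [-0.67, 0.742, 0.0], [-0.0, 0.0, -1.0]]
contact_force: [0.4, -0.7, -0.1]
gripper_width: 0.0786
```

Run:
```python
from h import *
s=observe();print(s['clock'],s['eef_pos'],s['contact_force'],s['gripper_width'])
save(capture('wrist'),'wrist8.png')
```

```text
13.525 [0.62342368 0.11232137 0.04381487] [ 0.37192595 -0.74332916 -0.06976744] 0.07857055695106374
```

View pics/wrist8.png

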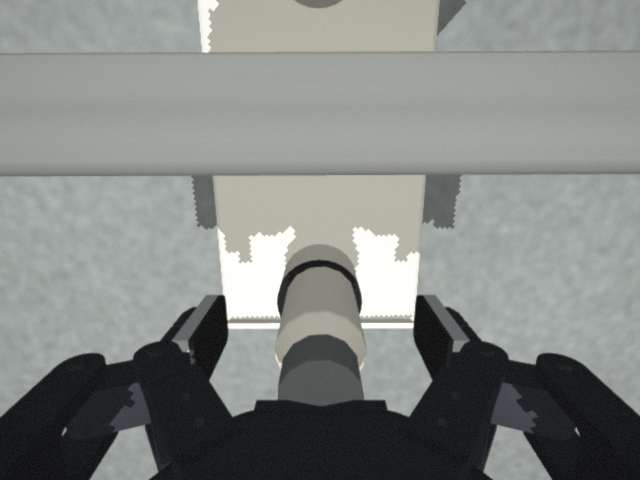

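The bottle stands released on the pedestal with an even black rim (left 278, right 361, far edge about row 260). I'm retreating straight up, then moving over the handle and turning a quarter.

Request:
jog_arm([
  {"dx":0,"dy":0,"dz":-0.5,"spin":0},
  {"dx":0,"dy":0,"dz":-1.5,"spin":0},
  {"dx":0,"dy":0,"dz":-3,"spin":0},
  {"dx":0,"dy":0,"dz":-3,"spin":0},
  {"dx":0,"dy":0,"dz":-4,"spin":0},
  {"dx":0,"dy":0,"dz":-4,"spin":0},
  {"dx":0,"dy":0,"dz":-4,"spin":0},
  {"dx":3.6,"dy":0,"dz":-1,"spin":0},
  {"dx":3.7,"dy":0,"dz":0,"spin":0},
  {"dx":0,"dy":0,"dz":0,"spin":0},
])

```text
clock: 14.82
eef_pos: [0.5677, 0.0623, 0.2555]
ee_rot: [[-0.744, -0.669, 0.001], [-0.669, 0.744, -0.0], [-0.001, -0.001, -1.0]]
contact_force: [0.7, 0.7, 0.7]
gripper_width: 0.0786
```

Request:
jog_arm([
  {"dx":0,"dy":0,"dz":0,"spin":0.18},
  {"dx":0,"dy":0,"dz":0,"spin":0.18},
  {"dx":0,"dy":0,"dz":0,"spin":0.18},
  {"dx":0,"dy":0,"dz":0,"spin":0.18},
  {"dx":0,"dy":0,"dz":0,"spin":0.18},
  {"dx":0,"dy":0,"dz":0,"spin":0.18},
  {"dx":0,"dy":0,"dz":0,"spin":0.18},
  {"dx":0,"dy":0,"dz":0,"spin":0.18},
  {"dx":0,"dy":0,"dz":0,"spin":0.13},
  {"dx":0,"dy":0,"dz":0,"spin":0},
])

```text
clock: 16.08
eef_pos: [0.5699, 0.0639, 0.2544]
ee_rot: [[-0.672, 0.74, 0.001], [0.74, 0.672, 0.0], [-0.001, 0.001, -1.0]]
contact_force: [0.3, 0.2, 0.2]
gripper_width: 0.0787
```

Request:
jog_arm([
  {"dx":0,"dy":0,"dz":0,"spin":0},
  {"dx":0,"dy":0,"dz":0,"spin":0},
  {"dx":0,"dy":0,"dz":0,"spin":0},
], jaw=90)

```text
clock: 16.45
eef_pos: [0.5692, 0.0634, 0.2538]
ee_rot: [[-0.671, 0.741, 0.0], [0.741, 0.671, 0.0], [0.0, 0.0, -1.0]]
contact_force: [-0.6, 0.3, 0.5]
gripper_width: 0.0553
```

Run:
```python
from h import *
s=observe();print(s['clock'],s['eef_pos'],s['contact_force'],s['gripper_width'],np.round(s['ee_rot'],3).tolist(),s['q'].round(2))
c=get_calibration('wrist');np.savez('w9.npz',mtx=c['mtx'],cam_to_world=c['cam_to_world']);save(capture('wrist'),'wrist9.png')
im=capture('top');save(cv2.resize(im[195:295,230:410],None,fx=4.4,fy=4.4,interpolation=cv2.INTER_CUBIC),'top9.png')
im=capture('side');save(cv2.resize(im[180:300,250:370],None,fx=5,fy=5,interpolation=cv2.INTER_CUBIC),'side9.png')
```

```text
16.45 [0.56923711 0.06344096 0.2538318 ] [-0.61933892  0.31677725  0.49075136] 0.055296292575211146 [[-0.671, 0.741, 0.0], [0.741, 0.671, 0.0], [0.0, 0.0, -1.0]] [0.   0.37 0.13 1.33 0.   0.84]
```

View pics/wrist9.png

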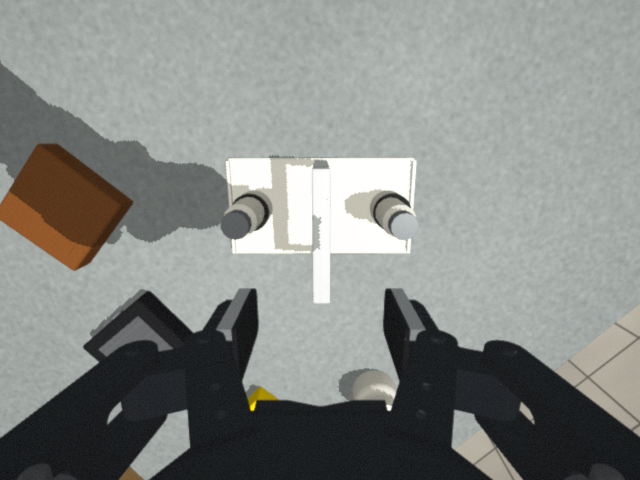

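View pics/side9.png

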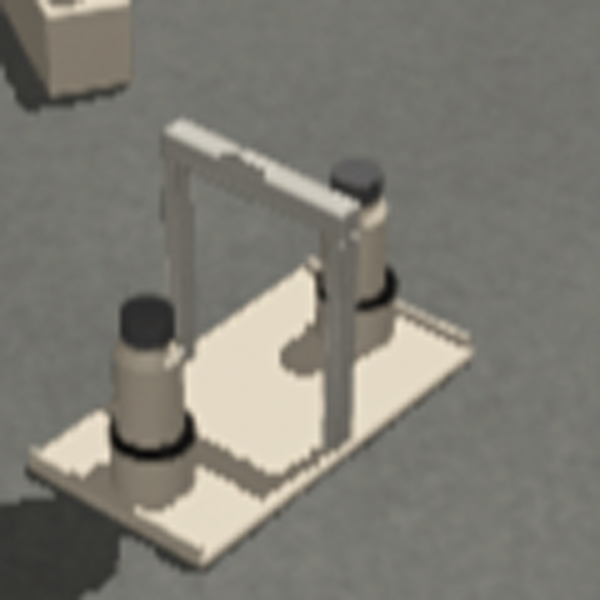

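Both bottles stand, ringed by their black pedestal rims. In the wrist view the handle bar (cols 313–329, rows 162–303) is parallel to the pads and midway between the fingers, 1.5 mm toward +x. I'm descending to grip it.

Request:
jog_arm([
  {"dx":0.15,"dy":0.05,"dz":1,"spin":0},
  {"dx":0,"dy":0,"dz":2.5,"spin":0},
  {"dx":0,"dy":0,"dz":3,"spin":0},
  {"dx":0,"dy":0,"dz":2.5,"spin":0},
  {"dx":0,"dy":0,"dz":2,"spin":0},
  {"dx":0,"dy":0,"dz":1.5,"spin":0},
  {"dx":0,"dy":0,"dz":1,"spin":0},
  {"dx":0,"dy":0,"dz":0.2,"spin":0},
  {"dx":0,"dy":0,"dz":0,"spin":0},
])

```text
clock: 17.73
eef_pos: [0.569, 0.0649, 0.1173]
ee_rot: [[-0.671, 0.742, 0.001], [0.742, 0.671, 0.0], [-0.001, 0.001, -1.0]]
contact_force: [-0.2, 0.1, -0.1]
gripper_width: 0.0552
```

Run:
```python
from h import *
s=observe();print(s['clock'],s['eef_pos'],s['contact_force'],s['gripper_width'])
save(capture('wrist'),'wrist10.png')
im=capture('side');save(cv2.resize(im[180:300,250:370],None,fx=5,fy=5,interpolation=cv2.INTER_CUBIC),'side10.png')
```

```text
17.725 [0.56895956 0.06488738 0.11725554] [-0.19649326  0.13491385 -0.07500005] 0.05517028987890786
```

View pics/wrist10.png

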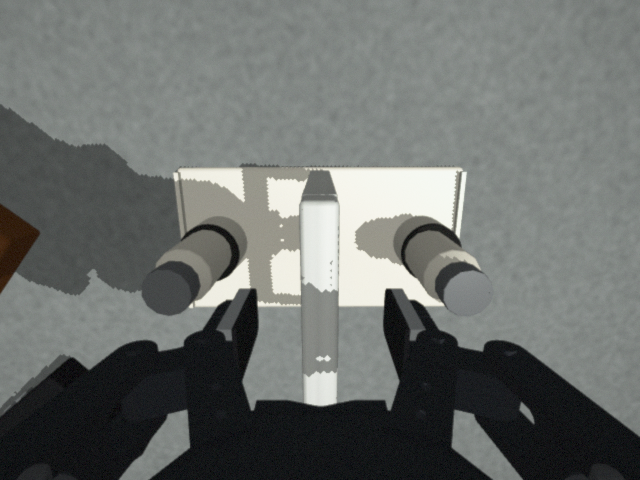

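View pics/side10.png

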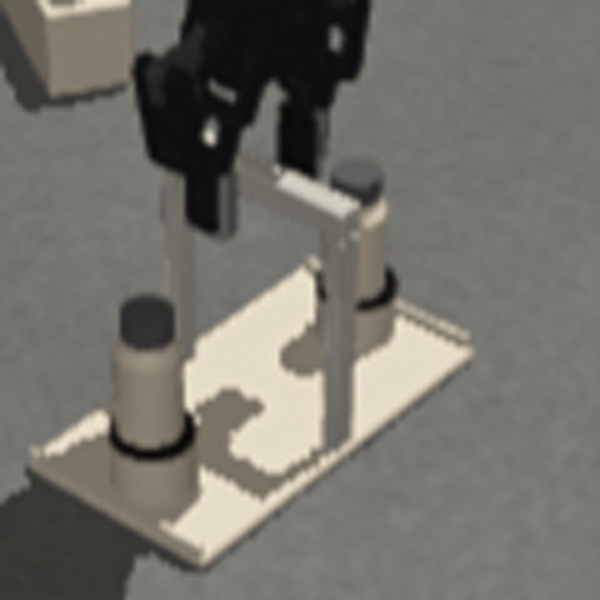

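Request:
jog_arm([
  {"dx":0,"dy":-0.05,"dz":0.1,"spin":0},
  {"dx":0,"dy":0,"dz":0,"spin":0},
])

```text
clock: 18.08
eef_pos: [0.5683, 0.0645, 0.116]
ee_rot: [[-0.671, 0.742, 0.0], [0.742, 0.671, 0.0], [-0.0, 0.0, -1.0]]
contact_force: [-0.1, -1.0, 0.1]
gripper_width: 0.0553
```

Request:
jog_arm([
  {"dx":0,"dy":0,"dz":0,"spin":0},
  {"dx":0,"dy":0,"dz":0,"spin":0},
  {"dx":0,"dy":0,"dz":0,"spin":0},
  {"dx":0,"dy":0,"dz":0,"spin":0},
  {"dx":0,"dy":0,"dz":0,"spin":0},
  {"dx":0,"dy":0,"dz":0,"spin":0},
  {"dx":0,"dy":0,"dz":0,"spin":0},
  {"dx":0,"dy":0,"dz":0,"spin":0},
], jaw=255)

```text
clock: 19.08
eef_pos: [0.5685, 0.0647, 0.1159]
ee_rot: [[-0.671, 0.742, 0.001], [0.742, 0.671, 0.0], [-0.0, 0.001, -1.0]]
contact_force: [1.8, 1.7, -0.4]
gripper_width: 0.013
```

Run:
```python
from h import *
s=observe();print(s['clock'],s['eef_pos'],s['contact_force'],s['ft_torque'],s['gripper_width'],np.round(s['ee_rot'],3).tolist())
save(capture('wrist'),'wrist11.png')
```

```text
19.075 [0.56850058 0.06468472 0.11592564] [ 1.80296166  1.69350354 -0.38724273] [ 0.31960285 -0.34260586  0.02915388] 0.0130335358399516 [[-0.671, 0.742, 0.001], [0.742, 0.671, 0.0], [-0.0, 0.001, -1.0]]
```

View pics/wrist11.png

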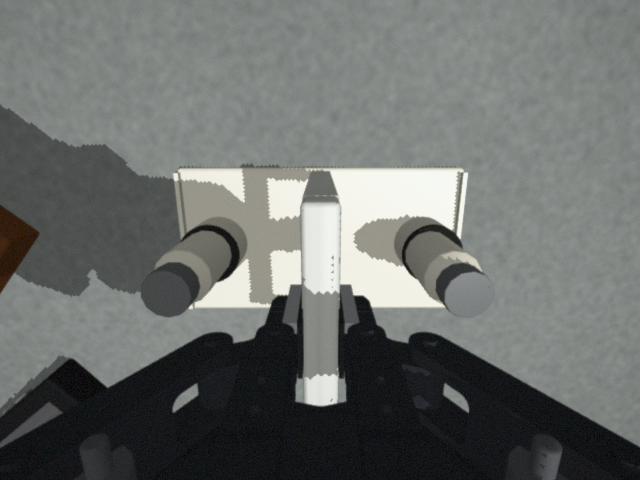

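Handle gripped (opening 13 mm). Now a gentle, ramped lift.

Request:
jog_arm([
  {"dx":0,"dy":0,"dz":-0.1,"spin":0},
  {"dx":0,"dy":0,"dz":-0.15,"spin":0},
  {"dx":0,"dy":0,"dz":-0.2,"spin":0},
  {"dx":0,"dy":0,"dz":-0.25,"spin":0},
  {"dx":0,"dy":0,"dz":-0.3,"spin":0},
  {"dx":0,"dy":0,"dz":-0.3,"spin":0},
  {"dx":0,"dy":0,"dz":-0.3,"spin":0},
  {"dx":0,"dy":0,"dz":-0.2,"spin":0},
  {"dx":0,"dy":0,"dz":-0.1,"spin":0},
  {"dx":0,"dy":0,"dz":0,"spin":0},
])

```text
clock: 20.38
eef_pos: [0.5682, 0.0645, 0.1349]
ee_rot: [[-0.671, 0.742, 0.0], [0.742, 0.671, 0.0], [-0.0, 0.0, -1.0]]
contact_force: [-0.3, 0.1, -4.2]
gripper_width: 0.0131
```

Run:
```python
from h import *
s=observe();print(s['clock'],s['eef_pos'],s['contact_force'],s['ft_torque'],s['gripper_width'],np.round(s['ee_rot'],3).tolist())
save(capture('wrist'),'wrist12.png')
im=capture('side');save(cv2.resize(im[160:300,240:380],None,fx=4,fy=4,interpolation=cv2.INTER_CUBIC),'side12.png')
```

```text
20.375 [0.56822186 0.06454221 0.13485764] [-0.28802185  0.10799675 -4.16190706] [ 0.01879217 -0.00376935 -0.02017034] 0.013104996215890122 [[-0.671, 0.742, 0.0], [0.742, 0.671, 0.0], [-0.0, 0.0, -1.0]]
```

View pics/wrist12.png

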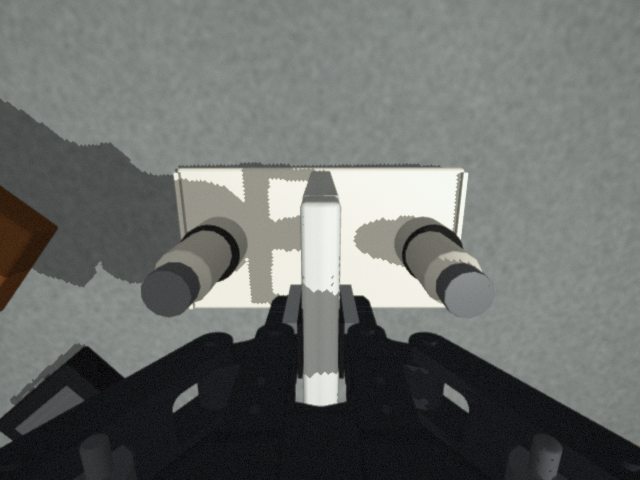

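View pics/side12.png

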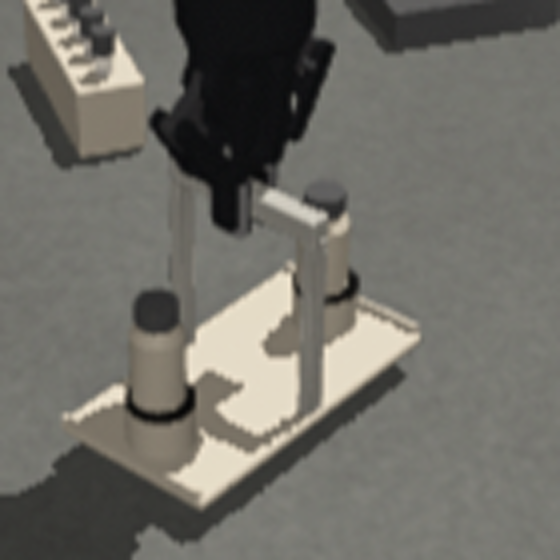

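The carrier is airborne and level. The load reads 4.2 N, which matches 0.46 kg, and the moment is near zero. Nothing has moved in the wrist view. I'll lift the remaining 10.1 cm.

Request:
jog_arm([
  {"dx":0,"dy":0,"dz":-0.2,"spin":0},
  {"dx":0,"dy":0,"dz":-0.35,"spin":0},
  {"dx":0,"dy":0,"dz":-0.5,"spin":0},
  {"dx":0,"dy":0,"dz":-0.6,"spin":0},
  {"dx":0,"dy":0,"dz":-0.6,"spin":0},
  {"dx":0,"dy":0,"dz":-0.6,"spin":0},
  {"dx":0,"dy":0,"dz":-0.6,"spin":0},
  {"dx":0,"dy":0,"dz":-0.6,"spin":0},
  {"dx":0,"dy":0,"dz":-0.6,"spin":0},
  {"dx":0,"dy":0,"dz":-0.6,"spin":0},
])

```text
clock: 21.72
eef_pos: [0.5682, 0.0645, 0.1877]
ee_rot: [[-0.671, 0.742, 0.0], [0.742, 0.671, 0.0], [0.0, 0.0, -1.0]]
contact_force: [1.2, -0.1, -5.0]
gripper_width: 0.013
```

Request:
jog_arm([
  {"dx":0,"dy":0,"dz":-0.6,"spin":0},
  {"dx":0,"dy":0,"dz":-0.6,"spin":0},
  {"dx":0,"dy":0,"dz":-0.6,"spin":0},
  {"dx":0,"dy":0,"dz":-0.6,"spin":0},
  {"dx":0,"dy":0,"dz":-0.6,"spin":0},
  {"dx":0,"dy":0,"dz":-0.6,"spin":0},
  {"dx":0,"dy":0,"dz":-0.5,"spin":0},
  {"dx":0,"dy":0,"dz":-0.4,"spin":0},
  {"dx":0,"dy":0,"dz":-0.25,"spin":0},
  {"dx":0,"dy":0,"dz":-0.1,"spin":0},
])

```text
clock: 22.98
eef_pos: [0.5682, 0.0645, 0.2359]
ee_rot: [[-0.671, 0.742, 0.0], [0.742, 0.671, 0.0], [0.0, 0.0, -1.0]]
contact_force: [0.5, -0.6, -4.1]
gripper_width: 0.0133
```

Request:
jog_arm([
  {"dx":0,"dy":0,"dz":0,"spin":0},
  {"dx":0,"dy":0,"dz":0,"spin":0},
  {"dx":0,"dy":0,"dz":0,"spin":0},
  {"dx":0,"dy":0,"dz":0,"spin":0},
  {"dx":0,"dy":0,"dz":0,"spin":0},
  {"dx":0,"dy":0,"dz":0,"spin":0},
])

```text
clock: 23.72
eef_pos: [0.5682, 0.0645, 0.2358]
ee_rot: [[-0.671, 0.742, 0.0], [0.742, 0.671, 0.0], [0.0, 0.0, -1.0]]
contact_force: [-0.5, -0.4, -5.4]
gripper_width: 0.0128
```

Run:
```python
from h import *
s=observe();print(s['clock'],s['eef_pos'],s['contact_force'],s['ft_torque'],s['gripper_width'],np.round(s['ee_rot'],3).tolist(),np.abs(s['qvel']).max())
save(capture('wrist'),'wrist13.png')
im=capture('side');save(im,'side13.png')
```

```text
23.725 [0.56818359 0.06452691 0.23579087] [-0.51662546 -0.37653485 -5.37721513] [-0.01078501 -0.01423901  0.02375117] 0.012776175781987212 [[-0.671, 0.742, 0.0], [0.742, 0.671, 0.0], [0.0, 0.0, -1.0]] 0.0014614558421299367
```

View pics/wrist13.png

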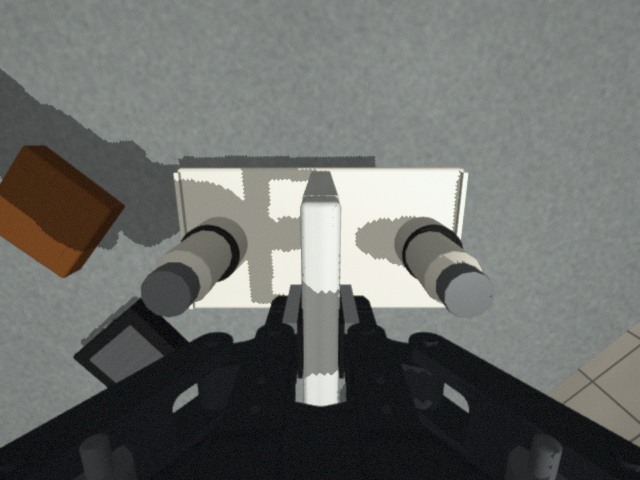

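View pics/side13.png

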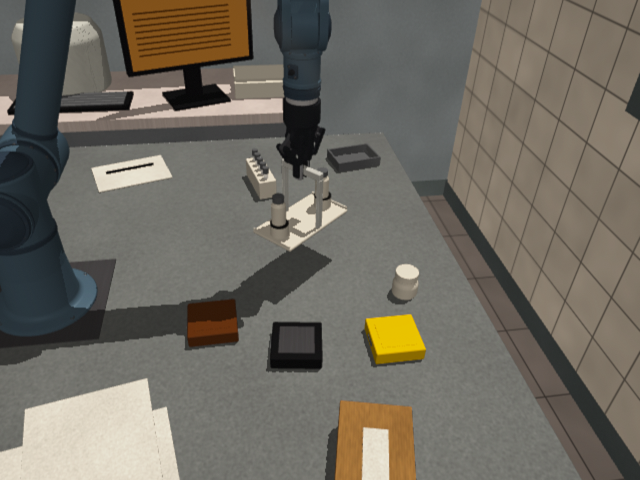

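The carrier hangs still at 12 cm (TCP rose from 0.1159 to 0.2358). The wrist view matches the one from before the lift: bottles at (170,290) and (468,295), tray edges unchanged. In the side picture the rack, jar and glove box are where they started.

```bash
python3 -c "
from h import *
print(finish_job(), observe()['clock'])"
```

```text
the job is handed in; nothing more can be done
the job is handed in; nothing more can be done
```

I moved the bottle from the black reader onto the empty pedestal and lowered it until it touched (about 8 N). I then let go, gripped the carrier by the middle of its handle and lifted it. The job is handed in with the carrier held in the air, at about 24 s of the 51 s allowed.

**Last checks:**
- **Height:** the carrier hangs about 12.0 cm above the bench.
- **Still and level:** joint speeds were at most 0.0015 rad/s. The tool pointed straight down and the moment at the wrist was close to zero.
- **Load:** the wrist read 4 to 5 N, which fits the carrier with two bottles.
- **Bottles:** both stand on their pedestals in the last wrist and side pictures. The wrist view was unchanged by the lift. The placed bottle measured within about 0.5 mm of its pedestal's centre just before I set it down.
- **Bystanders:** the tube rack, specimen jar and glove box look unmoved in the side picture.

**Disagreements:** the top and wrist cameras placed the empty pedestal about 2 mm apart, within their calibration, so I aligned by the wrist view. Two early move calls were refused for missing keys, and nothing moved. The network's carrier detection in the side view was wrong (0.16, apparently the tube rack), and I did not use it.

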